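# Nest the handled lab pans with their handles fanned

### The job

Put away the three round steel pans with handles: set the middle-sized one in the largest and the smallest in the middle-sized one, each lowered (not dropped) until it sits flat on the floor of the pan it is in. Fan the handles: the middle handle about 45 degrees round from the largest pan's handle, and the smallest pan's handle about another 45 degrees on the same way round (either way will do). The largest pan stays where it stands.

Things in the scene. Friction and masses are not known exactly. Their poses are not given: they have to be found in the camera images.
- large_mid (a point): Largest of the three round open steel pans with a straight handle: 136 mm across the rim (outside), 120 mm across the foot, 50 mm to the rim, wall 3 mm, floor 5 mm thick, about 350 g, standing loose and upright on the bench. This point is on the bowl's axis, half-way up (25 mm above its underside). z is up, x points along its handle.
- large_grip (a point): Point on the large pan's handle, in the middle of the bar, 100 mm out from the bowl's axis along its x, 55 mm above its underside. The handle is a light, hollow level steel bar 14 mm wide and 10 mm high whose underside is level with the rim; it ends 135 mm from the bowl's axis. Same axes as the pan: x outward along the handle, z up.
- medium_mid (a point): Middle-sized of the three round open steel pans with a straight handle: 94 mm across the rim (outside), 80 mm across the foot, 52 mm to the rim, wall 3 mm, floor 5 mm thick, about 170 g, standing loose and upright on the bench. This point is on the bowl's axis, half-way up (26 mm above its underside). z is up, x points along its handle.
- medium_grip (a point): Point on the medium pan's handle, in the middle of the bar, 100 mm out from the bowl's axis along its x, 57 mm above its underside. The handle is a light, hollow level steel bar 14 mm wide and 10 mm high whose underside is level with the rim; it ends 135 mm from the bowl's axis. Same axes as the pan: x outward along the handle, z up.
- small_mid (a point): Smallest of the three round open steel pans with a straight handle: 52 mm across the rim (outside), 44 mm across the foot, 54 mm to the rim, wall 3 mm, floor 5 mm thick, about 90 g, standing loose and upright on the bench. This point is on the bowl's axis, half-way up (27 mm above its underside). z is up, x points along its handle.
- small_grip (a point): Point on the small pan's handle, in the middle of the bar, 100 mm out from the bowl's axis along its x, 59 mm above its underside. The handle is a light, hollow level steel bar 14 mm wide and 10 mm high whose underside is level with the rim; it ends 135 mm from the bowl's axis. Same axes as the pan: x outward along the handle, z up.

How it is judged:
By the outcome, as a careful person would: the job done as asked, in the order asked, and still so for the second after the job is handed in, with the robot touching nothing.
It also fails if it takes over 58 s, if anything falls off the work surface, if the arm or the gripper's body presses on something with over 40 N, if the wrist force passes 120 N, or if a joint passes its speed limit or range.

### The arm

A 6-joint arm with a two-finger parallel gripper is mounted at the origin on the work surface. World frame = base frame: x ahead of the robot, y to its left, z up, the work surface at z = 0. Lengths are in m, angles in rad, forces in N, time in s.
With the tool pointing down it reaches from about 0.325 to 0.875 m from the base axis. Payload 4.4 kg.
Tool frame: the origin (TCP) lies between the finger pads; the fingertips stand 11 mm ahead of it and the grasp point (between the pads) lies 8 mm behind it; z points along the fingers, x is the direction in which the jaws open and shut, and the axes are right-handed (so a half turn about z gives the same grasp; the last joint's range is limited). The gripper opens to 85 mm and grips with 20 to 120 N. Pads are 22 mm wide; open, the fingers measure 114 mm over their backs; the gripper's body (76 mm by 85 mm) begins 54 mm behind the grasp point. The pads swing forward as they close: fully open they stand 13 mm farther back than shut.
Start: joints at [0.971, 0.207, 1.542, -0, 1.393, -0.15], TCP at [0.25, 0.518, 0.203] pointing down, gripper open.
Joint ranges: [-2.73, 2.73], [-0.86, 2.22], [0.23, 2.46], [-1.11, 4.25], [0.08, 2.63], [-2.82, 2.82]. Speed limits (rad/s): [2.79, 2.79, 3.14, 3.14, 3.14, 3.14].

### API

Orientations are given as a 3x3 rotation matrix whose columns are the frame's x, y, z axes.
In Python, from workcell import readout, imaging, ctrl gives the robot as it stands. The module is installed in compiled form; this text tells all that it offers.
- The arm moves only by the tool move_arm, never from a script. Its argument "targets" is a list of rows, each an object of numbers: "tx", "ty", "tz": the shift along the tool's x, y, z as a fraction of full scale; "roll": the turn about the tool's z as a fraction of full scale; "hand": the closure, from 0 (fully open) to 1 (shut). A call has 1 to 12 rows; each row shifts and turns the commanded pose from where the row before left it, along the tool's axes as they then stand; what a row does not reach is not made up. Full scale, the value 1, is 50 mm for a shift and 4 degrees for a turn. A row lasts 1/10 s, in which the tool goes at most 50 mm and 8.59 degrees, less where a joint would pass 70% of its speed; a pose out of reach is approached as far as the arm can. A call with a number of a shift or a turn outside -1 to 1 is refused whole. A call with a gripper value outside its range is refused whole. The fingers move at their own pace and stop on an object; the grip force is fixed at half the most. Time passes only in rows, so rows that do not move let the fingers close. It gives the time, the measured TCP pose, the force and the opening at its end, in the units of the state.
- readout.sense(): the state, without advancing time (a new reading comes with each control period).
- imaging.camera(name): name is "scene" or "top" or "wrist"; returns the picture (384x512x3 uint8, red, green, blue); there is no depth.
- imaging.calibration(name): a dict with "fovy" (degrees; the focal length in pixels is half the picture's height over the tangent of half this angle, whatever the lens; pixels are square), "cx", "cy" (the principal point, pixels), "k1" (the pictures are not rectified: a ray, as slopes to the right and down, at radius r is drawn at 1 + k1 r^2 times it, then the intrinsics apply), "pose" (4x4, takes a point from camera to world coordinates). Camera axes: x right, y down, z forward; pixel columns grow to the right and rows downward; lengths in m; the calibration is good to about 2 mm. A picture is of the moment at which its call begins: read the wrist's pose just before it. calibration takes no time and is no camera call; for the wrist camera it gives the pose at the moment of the call.
- ctrl.job_done(): hands the job in, once; it reports no verdict.
The state is a dict: "time_s": time; "joint_pos": joint angles; "joint_vel": joint speeds; "joint_torque": joint torques, N m; "ee_pos": TCP position; "orientation": TCP orientation; "contact_force": force on the tool from outside, world axes, zero at the start; "wrist_torque": the same for the moment, N m; "opening": opening from 0.0 (shut) to 1.0 (fully open).
Only numpy, scipy, OpenCV 4.12 (cv2) and the standard library are available. Lean on these libraries where they do the work, as an engineer would, in place of code of your own. Each camera call takes 0.05 s, during which the arm holds its last target.

## Working session

There is one attempt and no reset: what is moved stays moved. The work goes in short steps, Python scripts to look and compute and a tool call to move; the robot and the scene stay as the last step left them, time stands still between calls to the robot, and variables do not carry over. Pictures are saved under pics/ and viewed, and the job is handed in when it is done.

Besides the shell and the picture viewer there is one more tool, called after "Call:" by a JSON object that holds its "api" and its "payload", one argument or row to a line. move_arm: Moves the arm, as the interface text tells. Its arguments: {"type":"object","properties":{"targets":{"type":"array"}},"required":["targets"]}

```bash
mkdir -p pics; ls; python3 - <<'E'
from workcell import readout, imaging, ctrl
import cv2, numpy as np
for n in ("top","scene"):
    c=imaging.calibration(n); print(n,c)
    cv2.imwrite(f"pics/{n}0.png",imaging.camera(n)[:,:,::-1])
print(readout.sense())
E
```

```text
pics
top {'fovy': 47.88158410764905, 'cx': 259.16040893623415, 'cy': 185.735128076033, 'k1': -0.0498152402505952, 'pose': array([[ 0.01137029, -0.98621011,  0.16510701,  0.3812699 ],
       [-0.99992531, -0.01195443, -0.0025447 ,  0.00659295],
       [ 0.00448337, -0.16506575, -0.98627238,  1.07982289],
       [ 0.        ,  0.        ,  0.        ,  1.        ]])}
scene {'fovy': 47.53998360625074, 'cx': 252.89791208979932, 'cy': 194.3186915248156, 'k1': 0.03217352499035925, 'pose': array([[-0.8053537 ,  0.37408489, -0.45985422,  0.97861723],
       [ 0.59253242,  0.48492817, -0.64323401,  0.63709367],
       [-0.01762786, -0.79050943, -0.61219613,  0.67293738],
       [ 0.        ,  0.        ,  0.        ,  1.        ]])}
{'time_s': 0.1, 'joint_pos': array([ 9.70490120e-01,  2.07336694e-01,  1.54280326e+00, -5.25047133e-05,
        1.39352502e+00, -1.50502345e-01]), 'joint_vel': array([-1.26777013e-03, -3.03121826e-03, -3.36625970e-03, -8.76399591e-05,
       -2.03421556e-03, -4.85801377e-04]), 'joint_torque': array([-1.13956721e-03, -3.84097087e+01, -2.92546159e+01, -2.76118035e-04,
        4.86890174e-03,  3.03340039e-05]), 'ee_pos': array([0.24960604, 0.51717174, 0.20234458]), 'orientation': array([[ 4.34779367e-01,  9.00536301e-01, -1.12799758e-03],
       [ 9.00534659e-01, -4.34780753e-01, -1.73919596e-03],
       [-2.05664073e-03, -2.59634402e-04, -9.99997851e-01]]), 'contact_force': array([-0.50228572, -0.25245372,  0.5461547 ]), 'wrist_torque': array([-0.0774127 , -0.044629  , -0.02440931]), 'opening': 1.0000898269879401}
```

View pics/top0.png

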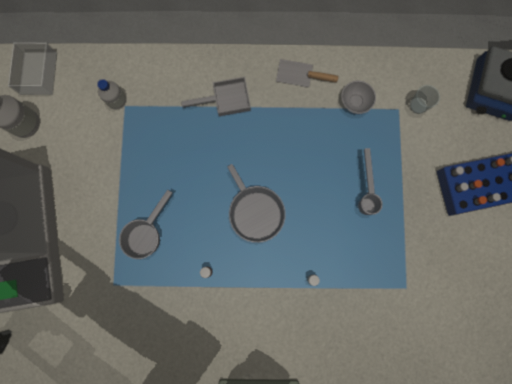

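View pics/scene0.png

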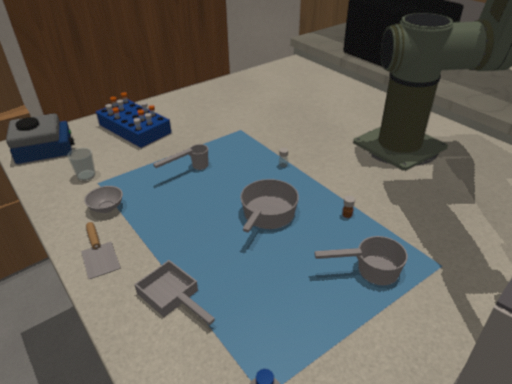

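```bash
cat > h.py <<'E'
import numpy as np, cv2
from scipy.optimize import minimize
from workcell import readout, imaging
P={'large':(.136,.120,.050),'medium':(.094,.080,.052),'small':(.052,.044,.054)}
def proj(c,X):
    T=np.linalg.inv(c['pose']); q=np.asarray(X)@T[:3,:3].T+T[:3,3]
    s=q[:,:2]/q[:,2:]; s=s*(1+c['k1']*(s**2).sum(1,keepdims=True))
    f=192/np.tan(np.radians(c['fovy']/2))
    return s*f+[c['cx'],c['cy']]
def unproj(c,uv,z):
    f=192/np.tan(np.radians(c['fovy']/2)); d=(np.array(uv)-[c['cx'],c['cy']])/f; s=d.copy()
    for _ in range(20): s=d/(1+c['k1']*(s**2).sum())
    r=c['pose'][:3,:3]@np.array([*s,1]); o=c['pose'][:3,3]
    return o+r*(z-o[2])/r[2]
def parts(n,x,y,a,z0=0.):
    D,d,h=P[n]; t=np.linspace(0,2*np.pi,60,endpoint=False)
    cir=lambda r,z:np.c_[x+r*np.cos(t),y+r*np.sin(t),np.full(60,z0+z)]
    bowl=np.r_[cir(D/2,h),cir(d/2,0)]
    b=np.array([[X,Y,Z] for X in (D/2-.003,.135) for Y in(-.007,.007) for Z in (h,h+.01)])
    ca,sa=np.cos(a),np.sin(a)
    bar=np.c_[x+ca*b[:,0]-sa*b[:,1],y+sa*b[:,0]+ca*b[:,1],z0+b[:,2]]
    return bowl,bar
S=4
def sil(c,n,p,shape,off,z0=0.):
    m=np.zeros(shape,np.uint8)
    for q in parts(n,*p,z0=z0):
        uv=(proj(c,q)-off+.5)*S-.5
        cv2.fillConvexPoly(m,cv2.convexHull(np.round(uv*16).astype(np.int32)),1,cv2.LINE_8,4)
    return m
def softmask(img):
    i=img.astype(float); return (i[:,:,2]-i[:,:,0])/(i.sum(2)+1)  # blue minus red: mat high
def fit(views,n,p0,z0=0.):
    # views: list (calib,img)
    prep=[]
    for c,img in views:
        uv=np.r_[tuple(proj(c,q) for q in parts(n,*p0,z0=z0))]
        lo=np.maximum(np.floor(uv.min(0)-14),0).astype(int); hi=np.ceil(uv.max(0)+14).astype(int)
        cr=softmask(img)[lo[1]:hi[1],lo[0]:hi[0]]
        prep.append((c,cr,lo))
    def cost(p):
        tot=0
        for c,cr,lo in prep:
            m=sil(c,n,p,(cr.shape[0]*S,cr.shape[1]*S),lo,z0)
            m=cv2.resize(m.astype(np.float32),(cr.shape[1],cr.shape[0]),interpolation=cv2.INTER_AREA)
            A=np.c_[m.ravel(),np.ones(m.size)]; k=np.clip((.27-cr)/.2,0,1).ravel()
            tot+=np.abs(m.ravel()-k).sum()
        return tot
    best=None
    p0=np.array(p0,float)
    for st in (.012,.004,.0015):
        s=np.array([p0]+[p0+np.eye(3)[i]*[st,st,st*10] for i in range(3)])
        r=minimize(cost,p0,method='Nelder-Mead',options=dict(initial_simplex=s,xatol=1e-5,fatol=.01)); p0=r.x
    return p0,r.fun
E
python3 - <<'E'
from h import *
for n in('top','scene'):
    img=cv2.imread(f"pics/{n}0.png")[:,:,::-1]; s=softmask(img)
    pts={'top':[(257,170),(257,214),(237,180),(160,207),(141,238),(300,130),(130,268),(270,260)],'scene':[(269,212),(340,254),(340,275),(200,158),(300,300)]}[n]
    print(n,[round(s[v,u],2) for u,v in pts])
ct=imaging.calibration('top');cs=imaging.calibration('scene')
it=cv2.imread("pics/top0.png")[:,:,::-1];is_=cv2.imread("pics/scene0.png")[:,:,::-1]
uv={'large':[(257,211),(232,168)],'medium':[(141,236),(169,193)],'small':[(370,202),(367,151)]}
for n in P:
    a=unproj(ct,uv[n][0],.05);b=unproj(ct,uv[n][1],.055)
    p0=[a[0],a[1],np.arctan2(b[1]-a[1],b[0]-a[0])]
    print(n,np.round(p0,3))
    for v in ([(ct,it),(cs,is_)],[(ct,it)],[(cs,is_)]):
        p,f=fit(v,n,p0); print(np.round(p,4),round(f,1))
E
```

```text
top [np.float64(0.16), np.float64(-0.01), np.float64(-0.01), np.float64(-0.01), np.float64(-0.01), np.float64(0.16), np.float64(0.15), np.float64(0.14)]
scene [np.float64(-0.03), np.float64(-0.03), np.float64(0.17), np.float64(-0.03), np.float64(0.17)]
large [0.492 0.008 0.539]
[0.4844 0.0096 0.5185] 6306.7
[0.485  0.0092 0.5181] 3919.7
[0.4839 0.0097 0.5108] 2381.9
medium [ 0.429  0.283 -0.549]
[ 0.4215  0.2896 -0.5642] 8066.1
[ 0.423   0.2902 -0.5591] 4165.6
[ 0.4201  0.2891 -0.5619] 3879.8
small [ 0.517 -0.264  0.038]
[ 0.5124 -0.2663  0.0601] 4972.9
[ 0.5137 -0.2672  0.0765] 2424.5
[ 0.5115 -0.2652 -0.0272] 2528.7
```

```bash
sed -i 's#np.clip((.27-cr)/.2,0,1)#np.clip((.15-cr)/.155,0,1)#' h.py
python3 - <<'E'
from h import *
ct=imaging.calibration('top');cs=imaging.calibration('scene')
it=cv2.imread("pics/top0.png")[:,:,::-1];is_=cv2.imread("pics/scene0.png")[:,:,::-1]
I={'large':[.485,.01,.53],'medium':[.421,.29,-.56],'small':[.512,-.266,.06]}
R={}
for n in P:
    for v in ([(ct,it)],[(cs,is_)],[(ct,it),(cs,is_)]):
        p,f=fit(v,n,I[n]); print(n,np.round(p,4),round(f,1))
    R[n]=p
for nm,c,img in(('top',ct,it),('scene',cs,is_)):
    big=cv2.resize(img,None,fx=3,fy=3,interpolation=cv2.INTER_CUBIC)[:,:,::-1].copy()
    tiles=[]
    for n in P:
        for q in parts(n,*R[n]):
            uv=(proj(c,q)+.5)*3-.5
            cv2.polylines(big,[cv2.convexHull(np.round(uv).astype(np.int32))],True,(0,255,255),1)
        m=(proj(c,np.array([[R[n][0]+.05*np.cos(R[n][2]),R[n][1]+.05*np.sin(R[n][2]),.04]]))[0]*3).astype(int)
        tiles.append(big[max(m[1]-160,0):m[1]+160,m[0]-130:m[0]+130])
    h=min(t.shape[0] for t in tiles)
    cv2.imwrite(f"pics/ov_{nm}.png",np.hstack([t[:h] for t in tiles]))
E
```

```text
large [0.486  0.0094 0.5209] 215.4
large [0.483  0.0087 0.5244] 258.8
large [0.4854 0.0094 0.5208] 506.0
medium [ 0.4226  0.2897 -0.5545] 1399.8
medium [ 0.4196  0.2889 -0.5542] 1099.4
medium [ 0.4214  0.2892 -0.5507] 2553.7
small [ 0.5142 -0.2667  0.0696] 101.2
small [ 0.5067 -0.2763  0.0014] 1544.7
small [ 0.5127 -0.267   0.0589] 1732.3
```

View pics/ov_top.png

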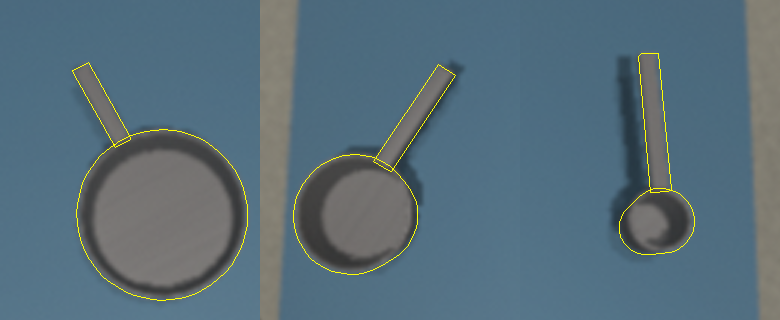

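View pics/ov_scene.png

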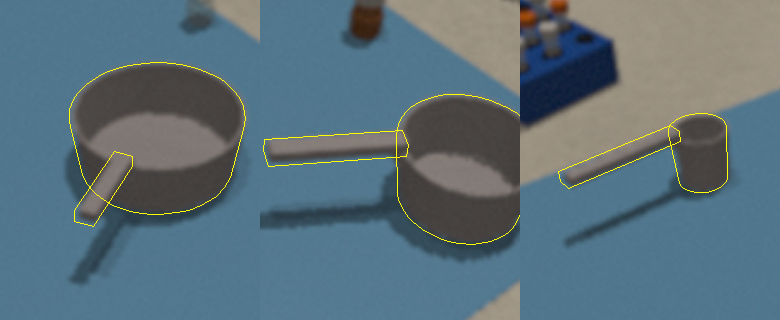

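```bash
cat > g.py <<'E'
from h import *
import sys
def delta(x,y,z,jaw):
    s=readout.sense(); R=s['orientation']; p=s['ee_pos']
    cur=np.degrees(np.arctan2(R[1,0],R[0,0]))
    d=(jaw-cur+90)%180-90
    a=np.radians(cur+d); Rn=np.c_[[np.cos(a),np.sin(a),0],[np.sin(a),-np.cos(a),0],[0,0,-1]]
    t=Rn.T@(np.array([x,y,z])-p)/.05
    print('t',s['time_s'],'pos',p.round(4),'jaw',cur.round(2),'roll units',round(-d/4,3),'then tx,ty,tz units',t.round(3),'open',s['opening'].round(3),'F',s['contact_force'].round(1),'tilt',R[:,2].round(3))
if __name__=='__main__': delta(*map(float,sys.argv[1:]))
E
python3 g.py .506 .2365 .13 58.3
```

```text
Traceback (most recent call last):
  File "g.py", line 10, in <module>
    if __name__=='__main__': delta(*map(float,sys.argv[1:]))
                             ~~~~~^^^^^^^^^^^^^^^^^^^^^^^^^^
  File "g.py", line 9, in delta
    print('t',s['time_s'],'pos',p.round(4),'jaw',cur.round(2),'roll units',round(-d/4,3),'then tx,ty,tz units',t.round(3),'open',s['opening'].round(3),'F',s['contact_force'].round(1),'tilt',R[:,2].round(3))
                                                                                                                                 ^^^^^^^^^^^^^^^^^^
AttributeError: 'float' object has no attribute 'round'
```

```bash
sed -i "s/s\['opening'\].round(3)/round(s['opening'],3)/" g.py; python3 g.py .506 .2365 .13 58.3
```

```text
t 0.1 pos [0.2496 0.5172 0.2023] jaw 64.23 roll units 1.482 then tx,ty,tz units [-2.081  7.313  1.447] open 1.0 F [-0.5 -0.3  0.5] tilt [-0.001 -0.002 -1.   ]
```

Call:
{"api": "move_arm", "payload": {
  "targets": [
    {"roll": 0.74,"hand": 0.4},
    {"roll": 0.74,"hand": 0.4},
    {"tx": -0.21,"ty": 0.73,"tz": 0.14,"hand": 0.4},
    {"tx": -0.21,"ty": 0.73,"tz": 0.14,"hand": 0.4},
    {"tx": -0.21,"ty": 0.73,"tz": 0.14,"hand": 0.4},
    {"tx": -0.21,"ty": 0.73,"tz": 0.15,"hand": 0.4},
    {"tx": -0.21,"ty": 0.73,"tz": 0.15,"hand": 0.4},
    {"tx": -0.21,"ty": 0.73,"tz": 0.15,"hand": 0.4},
    {"tx": -0.21,"ty": 0.73,"tz": 0.15,"hand": 0.4},
    {"tx": -0.21,"ty": 0.73,"tz": 0.14,"hand": 0.4},
    {"tx": -0.2,"ty": 0.74,"tz": 0.14,"hand": 0.4},
    {"tx": -0.2,"ty": 0.74,"tz": 0.14,"hand": 0.4}
  ]
}}

```text
validation failed for argument at $.ta...
```

Call:
{"api": "move_arm", "payload": {
  "targets": [
    {"hand": 0.4},
    {"hand": 0.4},
    {"hand": 0.4}
  ]
}}

```text
validation failed for argument at $.ta...
```

```bash
python3 g.py .506 .2365 .05 58.3; python3 - <<'E'
from h import *
c=imaging.calibration('wrist'); im=imaging.camera('wrist'); print(c['pose'].round(3))
p=[.421,.289,-.553]
b=im[:,:,::-1].copy(); cv2.imwrite('pics/w1raw.png',b)
for q in parts('medium',*p):
    cv2.polylines(b,[cv2.convexHull(np.round(proj(c,q)).astype(np.int32))],True,(0,255,255),1)
cv2.imwrite('pics/w1.png',b)
E
```

```text
t 0.1 pos [0.2496 0.5172 0.2023] jaw 64.23 roll units 1.482 then tx,ty,tz units [-2.081  7.313  3.047] open 1.0 F [-0.5 -0.3  0.5] tilt [-0.001 -0.002 -1.   ]
[[ 0.435  0.853  0.288  0.175]
 [ 0.901 -0.411 -0.142  0.554]
 [-0.003  0.321 -0.947  0.372]
 [ 0.     0.     0.     1.   ]]
```

View pics/w1.png

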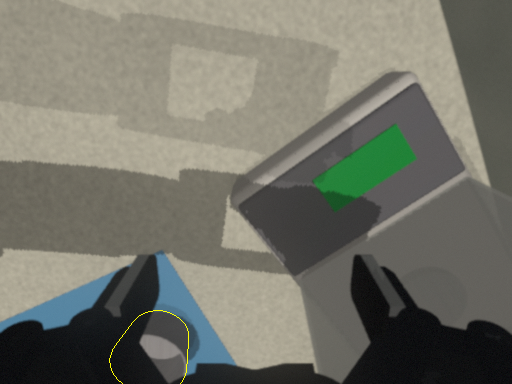

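The move was refused, probably because every row needs all five keys, so the arm hasn't moved. The wrist view shows only the mat corner and the medium bowl at about (150,350).

Call:
{"api": "move_arm", "payload": {
  "targets": [
    {"tx": 0,"ty": 0,"tz": 0,"roll": 0.74,"hand": 0.4},
    {"tx": 0,"ty": 0,"tz": 0,"roll": 0.74,"hand": 0.4},
    {"tx": -0.21,"ty": 0.73,"tz": 0.14,"roll": 0,"hand": 0.4},
    {"tx": -0.21,"ty": 0.73,"tz": 0.14,"roll": 0,"hand": 0.4},
    {"tx": -0.21,"ty": 0.73,"tz": 0.14,"roll": 0,"hand": 0.4},
    {"tx": -0.21,"ty": 0.73,"tz": 0.15,"roll": 0,"hand": 0.4},
    {"tx": -0.21,"ty": 0.73,"tz": 0.15,"roll": 0,"hand": 0.4},
    {"tx": -0.21,"ty": 0.73,"tz": 0.15,"roll": 0,"hand": 0.4},
    {"tx": -0.21,"ty": 0.73,"tz": 0.15,"roll": 0,"hand": 0.4},
    {"tx": -0.21,"ty": 0.73,"tz": 0.14,"roll": 0,"hand": 0.4},
    {"tx": -0.2,"ty": 0.74,"tz": 0.14,"roll": 0,"hand": 0.4},
    {"tx": -0.2,"ty": 0.74,"tz": 0.14,"roll": 0,"hand": 0.4}
  ]
}}

```text
time_s: 1.35
ee_pos: [0.5074, 0.2357, 0.1308]
orientation: [[0.525, 0.851, -0.001], [0.851, -0.525, -0.0], [-0.0, -0.0, -1.0]]
contact_force: [-0.2, 0.2, -0.6]
opening: 0.6
```

```bash
python3 - <<'E'
from h import *
c=imaging.calibration('wrist'); im=imaging.camera('wrist')
p=[.421,.289,-.553]
b=im[:,:,::-1].copy(); cv2.imwrite('pics/w1raw.png',b)
for q in parts('medium',*p):
    cv2.polylines(b,[cv2.convexHull(np.round(proj(c,q)).astype(np.int32))],True,(0,255,255),1)
cv2.imwrite('pics/w1b.png',b)
E
python3 g.py .506 .2365 .05 58.3
```

```text
t 1.4 pos [0.5111 0.2309 0.1298] jaw 58.09 roll units -0.054 then tx,ty,tz units [ 0.041 -0.146  1.596] open 0.598 F [ 2.4 -2.6 -0.7] tilt [ 0.002 -0.004 -1.   ]
```

View pics/w1b.png

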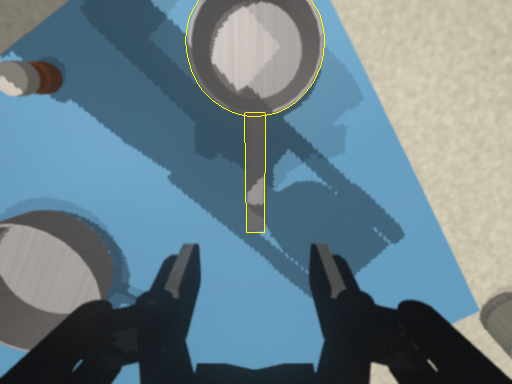

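The overlay agrees with the wrist view: the bowl rim spans about (187–324, 0–117) and the handle tip is near (256,232). I'll let the arm settle.

Call:
{"api": "move_arm", "payload": {
  "targets": [
    {"tx": 0,"ty": 0,"tz": 0.4,"roll": 0,"hand": 0.4},
    {"tx": 0,"ty": 0,"tz": 0,"roll": 0,"hand": 0.4},
    {"tx": 0,"ty": 0,"tz": 0,"roll": 0,"hand": 0.4}
  ]
}}

```text
time_s: 1.7
ee_pos: [0.5059, 0.237, 0.1107]
orientation: [[0.525, 0.851, -0.002], [0.851, -0.525, -0.001], [-0.002, -0.001, -1.0]]
contact_force: [-0.6, 0.5, 1.0]
opening: 0.597
```

```bash
python3 g.py .506 .2365 .05 58.3
```

```text
t 1.7 pos [0.5059 0.237  0.1107] jaw 58.32 roll units 0.005 then tx,ty,tz units [-0.007  0.007  1.215] open 0.597 F [-0.6  0.5  1. ] tilt [-0.002 -0.001 -1.   ]
```

Call:
{"api": "move_arm", "payload": {
  "targets": [
    {"tx": 0,"ty": 0,"tz": 0.3,"roll": 0,"hand": 0.4},
    {"tx": 0,"ty": 0,"tz": 0.3,"roll": 0,"hand": 0.4},
    {"tx": 0,"ty": 0,"tz": 0.3,"roll": 0,"hand": 0.4},
    {"tx": 0,"ty": 0,"tz": 0.2,"roll": 0,"hand": 0.4},
    {"tx": 0,"ty": 0,"tz": 0.1,"roll": 0,"hand": 0.4},
    {"tx": 0,"ty": 0,"tz": 0,"roll": 0,"hand": 0.4},
    {"tx": 0,"ty": 0,"tz": 0,"roll": 0,"hand": 0.55},
    {"tx": 0,"ty": 0,"tz": 0,"roll": 0,"hand": 0.7},
    {"tx": 0,"ty": 0,"tz": 0,"roll": 0,"hand": 1},
    {"tx": 0,"ty": 0,"tz": 0,"roll": 0,"hand": 1},
    {"tx": 0,"ty": 0,"tz": 0,"roll": 0,"hand": 1},
    {"tx": 0,"ty": 0,"tz": 0,"roll": 0,"hand": 1}
  ]
}}

```text
time_s: 2.9
ee_pos: [0.5069, 0.237, 0.0515]
orientation: [[0.525, 0.851, 0.0], [0.851, -0.525, 0.0], [0.0, 0.0, -1.0]]
contact_force: [0.1, -0.4, -0.8]
opening: -0.0
```

```bash
python3 g.py .506 .2365 .05 58.3; python3 - <<'E'
from h import *
c=imaging.calibration('wrist'); im=imaging.camera('wrist')
b=im[:,:,::-1].copy()
cv2.imwrite('pics/w2.png',b)
E
```

```text
t 2.9 pos [0.5069 0.237  0.0515] jaw 58.31 roll units 0.002 then tx,ty,tz units [-0.018 -0.009  0.031] open -0.0 F [ 0.1 -0.4 -0.8] tilt [ 0.  0. -1.]
```

View pics/w2.png

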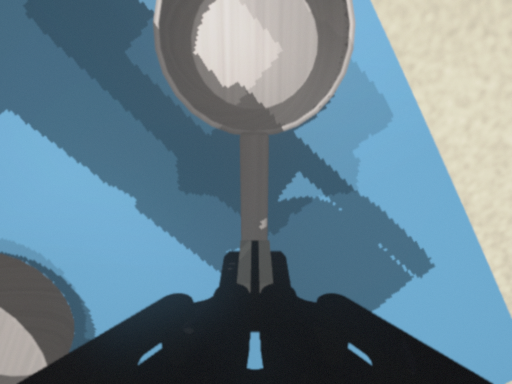

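The jaws read fully shut and the handle doesn't seem to be between them. I'll check the geometry before going on.

```bash
python3 - <<'E'
from h import *
c=imaging.calibration('wrist'); 
s=readout.sense(); R=s['orientation'];p=s['ee_pos']
for dz in (-.03,-.008,0,.011): print(dz,proj(c,(p+R[:,2]*dz)[None]).round(0))
b=cv2.imread('pics/w2.png')
for q in parts('medium',.421,.289,-.553):
    cv2.polylines(b,[cv2.convexHull(np.round(proj(c,q)).astype(np.int32))],True,(0,255,255),1)
cv2.imwrite('pics/w2b.png',b)
it=imaging.camera('top');is_=imaging.camera('scene')
cv2.imwrite('pics/s2.png',cv2.resize(is_[180:340,230:430,::-1],None,fx=4,fy=4,interpolation=cv2.INTER_CUBIC)[:600])
cv2.imwrite('pics/t2.png',cv2.resize(it[150:300,80:280,::-1],None,fx=4,fy=4,interpolation=cv2.INTER_CUBIC)[:600])
E
```

```text
-0.03 [[254. 261.]]
-0.008 [[254. 239.]]
0 [[255. 233.]]
0.011 [[255. 224.]]
```

View pics/w2b.png

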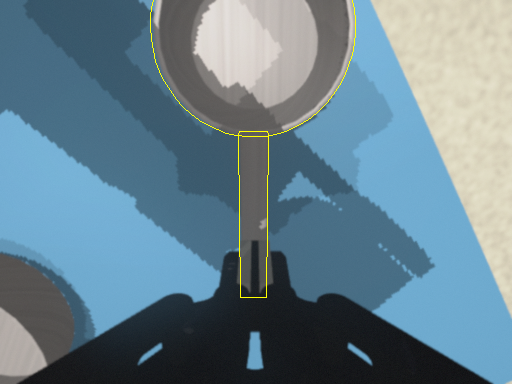

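View pics/s2.png

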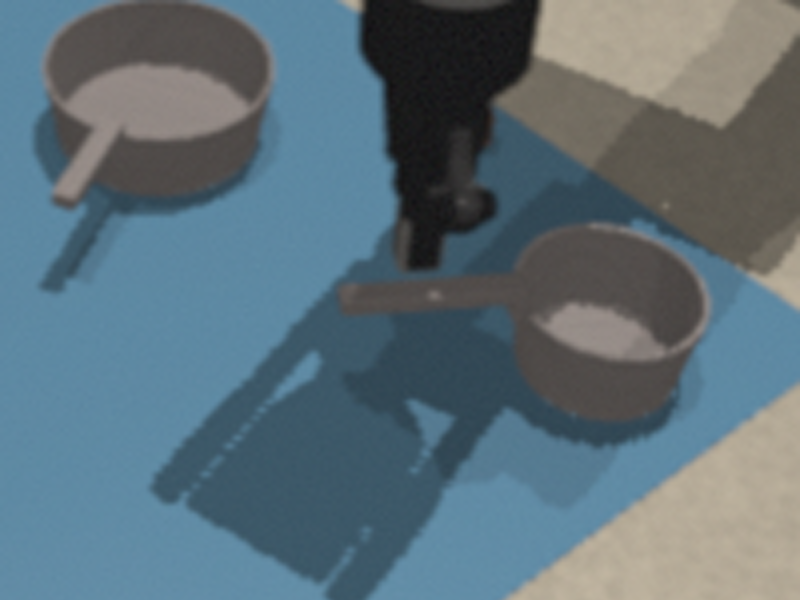

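View pics/t2.png

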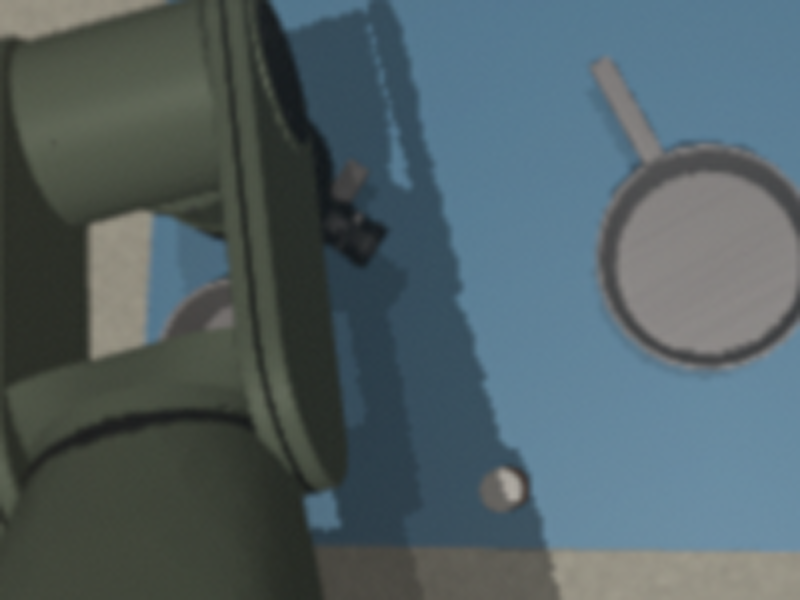

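```bash
python3 - <<'E'
from h import *
c=imaging.calibration('wrist'); cs=imaging.calibration('scene')
s=readout.sense(); R=s['orientation'];p=s['ee_pos']
b=cv2.imread('pics/s2.png')
for dz in (-.04,-.03,-.02,-.01,0,.011):
  for dy in (-.011,.011):
    q=(p+R[:,2]*dz+R[:,1]*dy)[None]
    u=proj(cs,q)[0]; print(dz,dy,'wrist',proj(c,q)[0].round(0),'scene crop',((u-[230,180])*4).round(0))
    uv=tuple(((u-[230,180])*4).astype(int)); cv2.circle(b,uv,3,(0,255,255) if dz!=0 else (0,0,255),-1)
cv2.imwrite('pics/s2b.png',b)
E
```

```text
-0.04 -0.011 wrist [255. 250.] scene crop [437. 243.]
-0.04 0.011 wrist [254. 294.] scene crop [391. 246.]
-0.03 -0.011 wrist [255. 240.] scene crop [435. 258.]
-0.03 0.011 wrist [255. 281.] scene crop [389. 262.]
-0.02 -0.011 wrist [255. 230.] scene crop [432. 273.]
-0.02 0.011 wrist [255. 270.] scene crop [387. 277.]
-0.01 -0.011 wrist [255. 222.] scene crop [430. 288.]
-0.01 0.011 wrist [255. 259.] scene crop [386. 291.]
0 -0.011 wrist [255. 214.] scene crop [428. 303.]
0 0.011 wrist [255. 250.] scene crop [384. 306.]
0.011 -0.011 wrist [255. 207.] scene crop [426. 318.]
0.011 0.011 wrist [255. 241.] scene crop [382. 321.]
```

View pics/s2b.png

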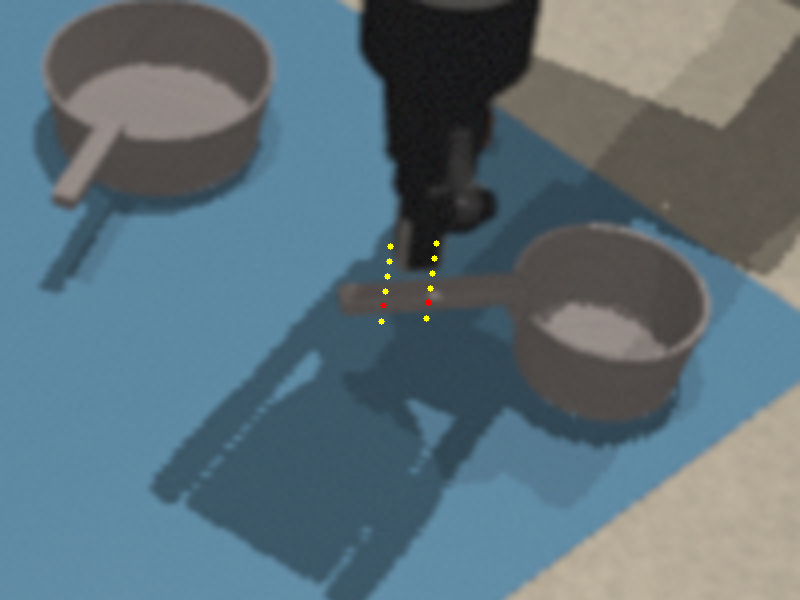

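The scene and wrist views agree. The shut fingertips sit about 25 mm above the reported TCP (crop row ~268, with the TCP at ~304), so they closed above the handle and nothing was disturbed. I'll open, go lower and look again.

Call:
{"api": "move_arm", "payload": {
  "targets": [
    {"tx": 0,"ty": 0,"tz": 0,"roll": 0,"hand": 0.4},
    {"tx": 0,"ty": 0,"tz": 0,"roll": 0,"hand": 0.4},
    {"tx": 0,"ty": 0,"tz": 0,"roll": 0,"hand": 0.4},
    {"tx": 0,"ty": 0,"tz": 0,"roll": 0,"hand": 0.4},
    {"tx": 0,"ty": 0,"tz": 0.1,"roll": 0,"hand": 0.4},
    {"tx": 0,"ty": 0,"tz": 0.1,"roll": 0,"hand": 0.4},
    {"tx": 0,"ty": 0,"tz": 0.1,"roll": 0,"hand": 0.4},
    {"tx": 0,"ty": 0,"tz": 0.1,"roll": 0,"hand": 0.4},
    {"tx": 0,"ty": 0,"tz": 0,"roll": 0,"hand": 0.4},
    {"tx": 0,"ty": 0,"tz": 0,"roll": 0,"hand": 0.4}
  ]
}}

```text
time_s: 4.05
ee_pos: [0.5066, 0.237, 0.031]
orientation: [[0.525, 0.851, -0.001], [0.851, -0.525, -0.0], [-0.0, -0.0, -1.0]]
contact_force: [0.9, 0.3, -0.1]
opening: 0.599
```

```bash
python3 g.py .506 .2365 .02 58.3; python3 - <<'E'
from h import *
w=imaging.camera('wrist')
is_=imaging.camera('scene')
a=cv2.resize(is_[180:340,230:430,::-1],None,fx=2,fy=2,interpolation=cv2.INTER_CUBIC)
b=cv2.resize(w[:,:,::-1],(400,300))
cv2.imwrite('pics/sw3.png',np.hstack([a[:300],b]))
E
```

```text
t 4.05 pos [0.5066 0.237  0.031 ] jaw 58.31 roll units 0.002 then tx,ty,tz units [-0.014 -0.005  0.221] open 0.599 F [ 0.9  0.3 -0.1] tilt [-0.001 -0.    -1.   ]
```

View pics/sw3.png

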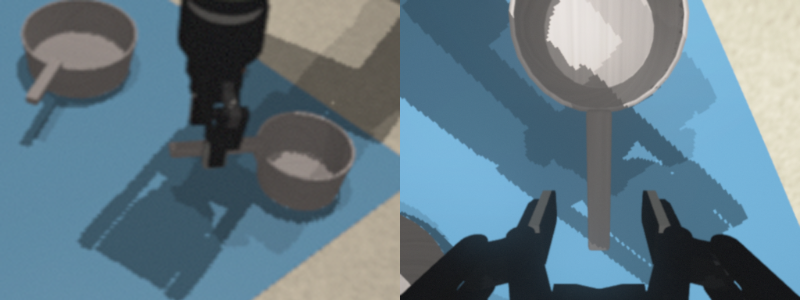

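The handle (column ~598) is centred between the fingers (~550 and ~650). I'll go about 14 mm lower and close.

Call:
{"api": "move_arm", "payload": {
  "targets": [
    {"tx": 0,"ty": 0,"tz": 0.1,"roll": 0,"hand": 0.4},
    {"tx": 0,"ty": 0,"tz": 0.1,"roll": 0,"hand": 0.4},
    {"tx": 0,"ty": 0,"tz": 0.08,"roll": 0,"hand": 0.4},
    {"tx": 0,"ty": 0,"tz": 0,"roll": 0,"hand": 0.4},
    {"tx": 0,"ty": 0,"tz": 0,"roll": 0,"hand": 0.6},
    {"tx": 0,"ty": 0,"tz": 0,"roll": 0,"hand": 0.75},
    {"tx": 0,"ty": 0,"tz": 0,"roll": 0,"hand": 1},
    {"tx": 0,"ty": 0,"tz": 0,"roll": 0,"hand": 1},
    {"tx": 0,"ty": 0,"tz": 0,"roll": 0,"hand": 1},
    {"tx": 0,"ty": 0,"tz": 0,"roll": 0,"hand": 1}
  ]
}}

```text
time_s: 5.15
ee_pos: [0.5071, 0.237, 0.0177]
orientation: [[0.525, 0.851, 0.001], [0.851, -0.525, 0.0], [0.0, 0.001, -1.0]]
contact_force: [-0.4, -0.4, 1.0]
opening: 0.146
```

```bash
python3 g.py .506 .2365 .02 58.3; python3 - <<'E'
from h import *
w=imaging.camera('wrist')
is_=imaging.camera('scene')
a=cv2.resize(is_[180:340,230:430,::-1],None,fx=2,fy=2,interpolation=cv2.INTER_CUBIC)
b=cv2.resize(w[:,:,::-1],(400,300))
cv2.imwrite('pics/sw4.png',np.hstack([a[:300],b]))
E
```

```text
t 5.15 pos [0.5071 0.237  0.0177] jaw 58.31 roll units 0.002 then tx,ty,tz units [-0.02  -0.013 -0.047] open 0.146 F [-0.4 -0.4  1. ] tilt [ 0.001  0.    -1.   ]
```

View pics/sw4.png

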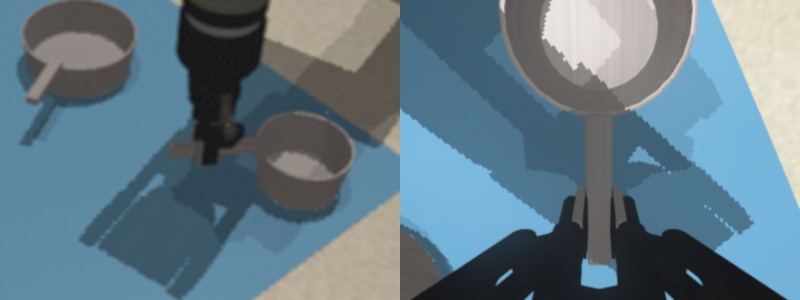

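The handle is held (opening 0.146, about 13 mm). Lifting.

Call:
{"api": "move_arm", "payload": {
  "targets": [
    {"tx": 0,"ty": 0,"tz": -0.1,"roll": 0,"hand": 1},
    {"tx": 0,"ty": 0,"tz": -0.2,"roll": 0,"hand": 1},
    {"tx": 0,"ty": 0,"tz": -0.3,"roll": 0,"hand": 1},
    {"tx": 0,"ty": 0,"tz": -0.4,"roll": 0,"hand": 1},
    {"tx": 0,"ty": 0,"tz": -0.4,"roll": 0,"hand": 1},
    {"tx": 0,"ty": 0,"tz": -0.3,"roll": 0,"hand": 1},
    {"tx": 0,"ty": 0,"tz": -0.2,"roll": 0,"hand": 1},
    {"tx": 0,"ty": 0,"tz": -0.1,"roll": 0,"hand": 1},
    {"tx": 0,"ty": 0,"tz": 0,"roll": 0,"hand": 1},
    {"tx": 0,"ty": 0,"tz": 0,"roll": 0,"hand": 1}
  ]
}}

```text
time_s: 6.25
ee_pos: [0.5061, 0.2368, 0.1166]
orientation: [[0.525, 0.851, -0.002], [0.851, -0.525, -0.0], [-0.001, -0.001, -1.0]]
contact_force: [0.3, -0.5, -2.6]
opening: 0.146
```

```bash
python3 g.py .506 .2365 .12 58.3; python3 - <<'E'
from h import *
w=imaging.camera('wrist');c=imaging.calibration('wrist');cs=imaging.calibration('scene')
is_=imaging.camera('scene')[:,:,::-1].copy()
b=w[:,:,::-1].copy()
for cc,im in((cs,is_),(c,b)):
  for q in parts('medium',.421,.289,-.553,z0=.1):
    cv2.polylines(im,[cv2.convexHull(np.round(proj(cc,q)).astype(np.int32))],True,(0,255,255),1)
a=cv2.resize(is_[100:260,230:430],None,fx=2,fy=2,interpolation=cv2.INTER_CUBIC)
b=cv2.resize(b,(400,300))
cv2.imwrite('pics/sw5.png',np.hstack([a[:300],b]))
E
```

```text
t 6.25 pos [0.5061 0.2368 0.1166] jaw 58.31 roll units 0.002 then tx,ty,tz units [-0.007  0.001 -0.068] open 0.146 F [ 0.3 -0.5 -2.6] tilt [-0.002 -0.    -1.   ]
```

View pics/sw5.png

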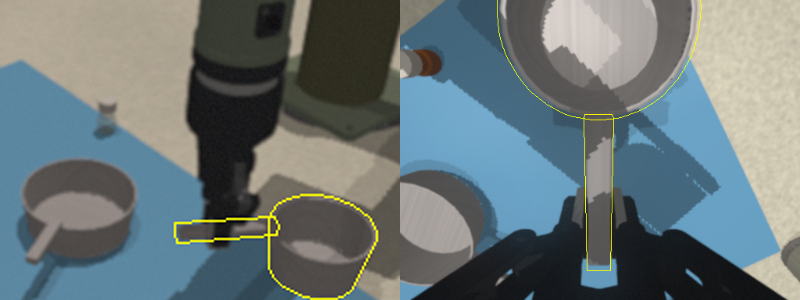

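```bash
python3 g.py .581 -.0165 .1166 75.0
```

```text
t 6.35 pos [0.5059 0.2368 0.1162] jaw 58.31 roll units -4.173 then tx,ty,tz units [-4.504  2.762 -0.008] open 0.145 F [-0.   0.1 -1.6] tilt [-0.002 -0.001 -1.   ]
```

Call:
{"api": "move_arm", "payload": {
  "targets": [
    {"tx": 0,"ty": 0,"tz": 0,"roll": -0.4,"hand": 1},
    {"tx": 0,"ty": 0,"tz": 0,"roll": -0.7,"hand": 1},
    {"tx": 0,"ty": 0,"tz": 0,"roll": -0.7,"hand": 1},
    {"tx": 0,"ty": 0,"tz": 0,"roll": -0.7,"hand": 1},
    {"tx": 0,"ty": 0,"tz": 0,"roll": -0.7,"hand": 1},
    {"tx": 0,"ty": 0,"tz": 0,"roll": -0.6,"hand": 1},
    {"tx": 0,"ty": 0,"tz": 0,"roll": -0.37,"hand": 1},
    {"tx": -0.1,"ty": 0.06,"tz": 0,"roll": 0,"hand": 1},
    {"tx": -0.25,"ty": 0.15,"tz": 0,"roll": 0,"hand": 1},
    {"tx": -0.35,"ty": 0.22,"tz": 0,"roll": 0,"hand": 1},
    {"tx": -0.4,"ty": 0.25,"tz": 0,"roll": 0,"hand": 1},
    {"tx": -0.4,"ty": 0.25,"tz": 0,"roll": 0,"hand": 1}
  ]
}}

```text
time_s: 7.55
ee_pos: [0.5327, 0.1507, 0.1174]
orientation: [[0.259, 0.966, 0.0], [0.966, -0.259, -0.001], [-0.0, 0.0, -1.0]]
contact_force: [0.7, 0.3, -1.7]
opening: 0.142
```

Call:
{"api": "move_arm", "payload": {
  "targets": [
    {"tx": -0.4,"ty": 0.25,"tz": 0,"roll": 0,"hand": 1},
    {"tx": -0.4,"ty": 0.25,"tz": 0,"roll": 0,"hand": 1},
    {"tx": -0.4,"ty": 0.25,"tz": 0,"roll": 0,"hand": 1},
    {"tx": -0.4,"ty": 0.25,"tz": 0,"roll": 0,"hand": 1},
    {"tx": -0.4,"ty": 0.25,"tz": 0,"roll": 0,"hand": 1},
    {"tx": -0.4,"ty": 0.25,"tz": 0,"roll": 0,"hand": 1},
    {"tx": -0.35,"ty": 0.2,"tz": 0,"roll": 0,"hand": 1},
    {"tx": -0.2,"ty": 0.12,"tz": 0,"roll": 0,"hand": 1},
    {"tx": -0.05,"ty": 0.06,"tz": 0,"roll": 0,"hand": 1},
    {"tx": 0,"ty": 0,"tz": 0,"roll": 0,"hand": 1},
    {"tx": 0,"ty": 0,"tz": 0,"roll": 0,"hand": 1},
    {"tx": 0,"ty": 0,"tz": 0,"roll": 0,"hand": 1}
  ]
}}

```text
time_s: 8.75
ee_pos: [0.5839, -0.0157, 0.1173]
orientation: [[0.258, 0.966, -0.0], [0.966, -0.258, 0.0], [0.0, -0.0, -1.0]]
contact_force: [-0.4, -0.5, -2.3]
opening: 0.146
```

```bash
python3 g.py .581 -.0165 .1166 75.0; cat > look.py <<'E'
from h import *
import sys,json
# usage: out x0 y0(scene crop) name,x,y,a,z ...
w=imaging.camera('wrist');c=imaging.calibration('wrist');cs=imaging.calibration('scene')
is_=imaging.camera('scene')[:,:,::-1].copy(); b=w[:,:,::-1].copy()
cv2.imwrite('pics/'+sys.argv[1]+'_wraw.png',b); 
x0,y0=int(sys.argv[2]),int(sys.argv[3]); 
is_=cv2.resize(is_[y0:y0+150,x0:x0+200],None,fx=2,fy=2,interpolation=cv2.INTER_CUBIC)
for col,o in zip(((0,255,255),(0,255,0),(255,0,255)),sys.argv[4:]):
  n,*v=o.split(','); v=list(map(float,v)); v[2]=np.radians(v[2])
  for q in parts(n,*v[:3],z0=v[3]):
    cv2.polylines(is_,[cv2.convexHull(np.round((proj(cs,q)-[x0,y0])*2).astype(np.int32))],True,col,1)
    cv2.polylines(b,[cv2.convexHull(np.round(proj(c,q)).astype(np.int32))],True,col,1)
cv2.imwrite('pics/'+sys.argv[1]+'.png',np.hstack([is_,cv2.resize(b,(400,300))]))
E
python3 look.py p6 170 100 large,.4845,.009,29.9,0 medium,.4845,.009,-15,.0989
```

```text
t 8.75 pos [ 0.5839 -0.0157  0.1173] jaw 75.06 roll units 0.014 then tx,ty,tz units [-0.03  -0.052  0.014] open 0.146 F [-0.4 -0.5 -2.3] tilt [-0.  0. -1.]
```

View pics/p6.png

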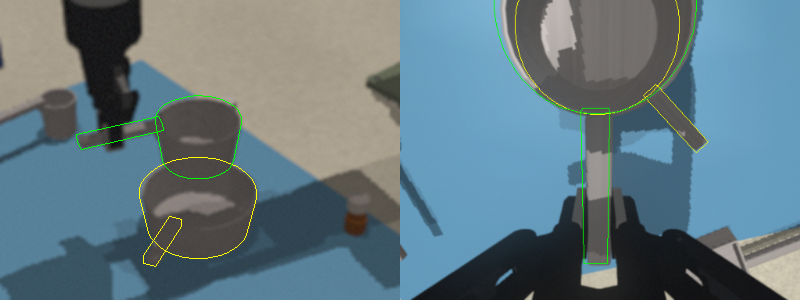

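The medium pan hangs level over the large one, within about 3 mm. I'll nudge it to centre and lower.

Call:
{"api": "move_arm", "payload": {
  "targets": [
    {"tx": -0.03,"ty": -0.05,"tz": 0,"roll": 0,"hand": 1},
    {"tx": 0,"ty": 0,"tz": 0.1,"roll": 0,"hand": 1},
    {"tx": 0,"ty": 0,"tz": 0.2,"roll": 0,"hand": 1},
    {"tx": 0,"ty": 0,"tz": 0.25,"roll": 0,"hand": 1},
    {"tx": 0,"ty": 0,"tz": 0.25,"roll": 0,"hand": 1},
    {"tx": 0,"ty": 0,"tz": 0.25,"roll": 0,"hand": 1},
    {"tx": 0,"ty": 0,"tz": 0.25,"roll": 0,"hand": 1},
    {"tx": 0,"ty": 0,"tz": 0.2,"roll": 0,"hand": 1},
    {"tx": 0,"ty": 0,"tz": 0.15,"roll": 0,"hand": 1},
    {"tx": 0,"ty": 0,"tz": 0.1,"roll": 0,"hand": 1},
    {"tx": 0,"ty": 0,"tz": 0,"roll": 0,"hand": 1},
    {"tx": 0,"ty": 0,"tz": 0,"roll": 0,"hand": 1}
  ]
}}

```text
time_s: 10.05
ee_pos: [0.5818, -0.0175, 0.0302]
orientation: [[0.259, 0.966, 0.001], [0.966, -0.259, -0.0], [0.0, 0.001, -1.0]]
contact_force: [-0.1, -0.3, -1.6]
opening: 0.148
```

```bash
python3 g.py .581 -.0165 .0227 75.0; python3 look.py p7 170 100 large,.4845,.009,29.9,0 medium,.4845,.009,-15,.01
```

```text
t 10.05 pos [ 0.5818 -0.0175  0.0302] jaw 74.99 roll units -0.003 then tx,ty,tz units [ 0.016 -0.021  0.15 ] open 0.148 F [-0.1 -0.3 -1.6] tilt [ 0.001 -0.    -1.   ]
```

View pics/p7.png

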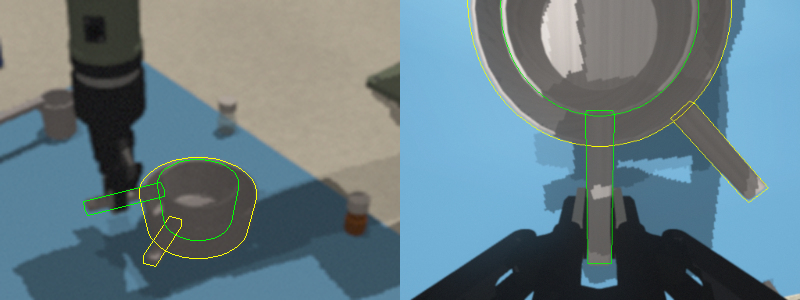

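Call:
{"api": "move_arm", "payload": {
  "targets": [
    {"tx": 0,"ty": 0,"tz": 0.05,"roll": 0,"hand": 1},
    {"tx": 0,"ty": 0,"tz": 0.04,"roll": 0,"hand": 1},
    {"tx": 0,"ty": 0,"tz": 0.02,"roll": 0,"hand": 1},
    {"tx": 0,"ty": 0,"tz": 0.02,"roll": 0,"hand": 1},
    {"tx": 0,"ty": 0,"tz": 0,"roll": 0,"hand": 1},
    {"tx": 0,"ty": 0,"tz": 0,"roll": 0,"hand": 1}
  ]
}}

```text
time_s: 10.75
ee_pos: [0.5814, -0.0175, 0.0235]
orientation: [[0.259, 0.966, -0.0], [0.966, -0.259, 0.0], [0.0, -0.0, -1.0]]
contact_force: [0.5, 0.5, -1.3]
opening: 0.144
```

Call:
{"api": "move_arm", "payload": {
  "targets": [
    {"tx": 0,"ty": 0,"tz": 0.02,"roll": 0,"hand": 1},
    {"tx": 0,"ty": 0,"tz": 0,"roll": 0,"hand": 1},
    {"tx": 0,"ty": 0,"tz": 0,"roll": 0,"hand": 1}
  ]
}}

```text
time_s: 11.05
ee_pos: [0.5818, -0.0175, 0.0228]
orientation: [[0.259, 0.966, 0.001], [0.966, -0.259, -0.0], [0.0, 0.001, -1.0]]
contact_force: [-0.5, 0.1, 0.4]
opening: 0.144
```

```bash
python3 g.py .581 -.0165 .0227 75.0; python3 -c "
from h import *
print(readout.sense()['wrist_torque'].round(3))"
```

```text
t 11.05 pos [ 0.5818 -0.0175  0.0228] jaw 74.99 roll units -0.003 then tx,ty,tz units [ 0.016 -0.02   0.001] open 0.144 F [-0.5  0.1  0.4] tilt [ 0.001 -0.    -1.   ]
[-0.02  -0.053 -0.032]
```

Call:
{"api": "move_arm", "payload": {
  "targets": [
    {"tx": 0,"ty": 0,"tz": 0.01,"roll": 0,"hand": 1},
    {"tx": 0,"ty": 0,"tz": 0,"roll": 0,"hand": 1},
    {"tx": 0,"ty": 0,"tz": 0,"roll": 0,"hand": 1}
  ]
}}

```text
time_s: 11.35
ee_pos: [0.582, -0.0176, 0.0224]
orientation: [[0.259, 0.966, 0.001], [0.966, -0.259, -0.0], [0.0, 0.001, -1.0]]
contact_force: [0.8, -0.1, 3.5]
opening: 0.145
```

```bash
python3 g.py .581 -.0165 .0227 75.0; python3 -c "
from h import *
print(readout.sense()['wrist_torque'].round(3))"
```

```text
t 11.35 pos [ 0.582  -0.0176  0.0224] jaw 74.99 roll units -0.003 then tx,ty,tz units [ 0.016 -0.025 -0.006] open 0.145 F [ 0.8 -0.1  3.5] tilt [ 0.001 -0.    -1.   ]
[-0.079  0.001 -0.003]
```

The pan is seated: the vertical force went from -2 to +3.5 N. Opening gently, then straight up.

Call:
{"api": "move_arm", "payload": {
  "targets": [
    {"tx": 0,"ty": 0,"tz": 0,"roll": 0,"hand": 0.85},
    {"tx": 0,"ty": 0,"tz": 0,"roll": 0,"hand": 0.8},
    {"tx": 0,"ty": 0,"tz": 0,"roll": 0,"hand": 0.7},
    {"tx": 0,"ty": 0,"tz": 0,"roll": 0,"hand": 0.6},
    {"tx": 0,"ty": 0,"tz": 0,"roll": 0,"hand": 0.55},
    {"tx": 0,"ty": 0,"tz": 0,"roll": 0,"hand": 0.55},
    {"tx": 0,"ty": 0,"tz": -0.1,"roll": 0,"hand": 0.55},
    {"tx": 0,"ty": 0,"tz": -0.3,"roll": 0,"hand": 0.55},
    {"tx": 0,"ty": 0,"tz": -0.5,"roll": 0,"hand": 0.5},
    {"tx": 0,"ty": 0,"tz": -0.5,"roll": 0,"hand": 0.4},
    {"tx": 0,"ty": 0,"tz": -0.3,"roll": 0,"hand": 0.4},
    {"tx": 0,"ty": 0,"tz": -0.1,"roll": 0,"hand": 0.4}
  ]
}}

```text
time_s: 12.55
ee_pos: [0.5835, -0.0178, 0.1152]
orientation: [[0.259, 0.966, 0.006], [0.966, -0.259, -0.001], [0.0, 0.006, -1.0]]
contact_force: [-1.0, -0.1, 0.0]
opening: 0.599
```

```bash
python3 look.py p8 170 100 large,.4845,.009,29.9,0 medium,.4845,.009,-15,.005; python3 g.py .612 -.2605 .08 93.7
```

```text
t 12.65 pos [ 0.5821 -0.0176  0.113 ] jaw 74.99 roll units -4.678 then tx,ty,tz units [-4.887  0.284  0.661] open 0.601 F [-0.7  0.7 -1.4] tilt [ 0.002 -0.    -1.   ]
```

View pics/p8.png

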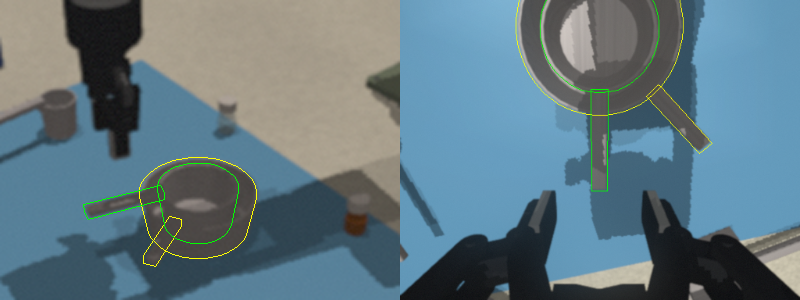

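The medium pan sits in the large one as planned, with the overlays matching. On to the small pan.

```bash
python3 g.py .613 -.260 .09 94.0
```

```text
t 12.65 pos [ 0.5821 -0.0176  0.113 ] jaw 74.99 roll units -4.753 then tx,ty,tz units [-4.879  0.279  0.461] open 0.601 F [-0.7  0.7 -1.4] tilt [ 0.002 -0.    -1.   ]
```

Call:
{"api": "move_arm", "payload": {
  "targets": [
    {"tx": 0,"ty": 0,"tz": 0,"roll": -0.75,"hand": 0.4},
    {"tx": 0,"ty": 0,"tz": 0,"roll": -1,"hand": 0.4},
    {"tx": 0,"ty": 0,"tz": 0,"roll": -1,"hand": 0.4},
    {"tx": 0,"ty": 0,"tz": 0,"roll": -1,"hand": 0.4},
    {"tx": 0,"ty": 0,"tz": 0,"roll": -1,"hand": 0.4},
    {"tx": -0.4,"ty": 0.02,"tz": 0,"roll": 0,"hand": 0.4},
    {"tx": -0.7,"ty": 0.04,"tz": 0,"roll": 0,"hand": 0.4},
    {"tx": -0.7,"ty": 0.04,"tz": 0,"roll": 0,"hand": 0.4},
    {"tx": -0.7,"ty": 0.04,"tz": 0,"roll": 0,"hand": 0.4},
    {"tx": -0.7,"ty": 0.04,"tz": 0,"roll": 0,"hand": 0.4},
    {"tx": -0.7,"ty": 0.04,"tz": 0,"roll": 0,"hand": 0.4},
    {"tx": -0.6,"ty": 0.04,"tz": 0,"roll": 0,"hand": 0.4}
  ]
}}

```text
time_s: 13.85
ee_pos: [0.6088, -0.2423, 0.1097]
orientation: [[-0.069, 0.998, -0.003], [0.998, 0.069, 0.002], [0.002, -0.003, -1.0]]
contact_force: [0.2, 0.1, 0.2]
opening: 0.598
```

Call:
{"api": "move_arm", "payload": {
  "targets": [
    {"tx": -0.38,"ty": 0.02,"tz": 0.1,"roll": 0,"hand": 0.4},
    {"tx": 0,"ty": 0,"tz": 0.2,"roll": 0,"hand": 0.4},
    {"tx": 0,"ty": 0,"tz": 0.16,"roll": 0,"hand": 0.4},
    {"tx": 0,"ty": 0,"tz": 0,"roll": 0,"hand": 0.4},
    {"tx": 0,"ty": 0,"tz": 0,"roll": 0,"hand": 0.4}
  ]
}}

```text
time_s: 14.35
ee_pos: [0.6118, -0.2579, 0.0879]
orientation: [[-0.071, 0.997, -0.002], [0.997, 0.071, 0.001], [0.002, -0.002, -1.0]]
contact_force: [-0.0, 1.7, -0.0]
opening: 0.601
```

```bash
python3 g.py .613 -.260 .0195 94.0;python3 look.py p9 100 60 small,.513,-.267,4,0
```

```text
t 14.35 pos [ 0.6118 -0.2579  0.0879] jaw 94.09 roll units 0.023 then tx,ty,tz units [-0.043  0.02   1.367] open 0.601 F [-0.   1.7 -0. ] tilt [-0.002  0.001 -1.   ]
```

View pics/p9.png

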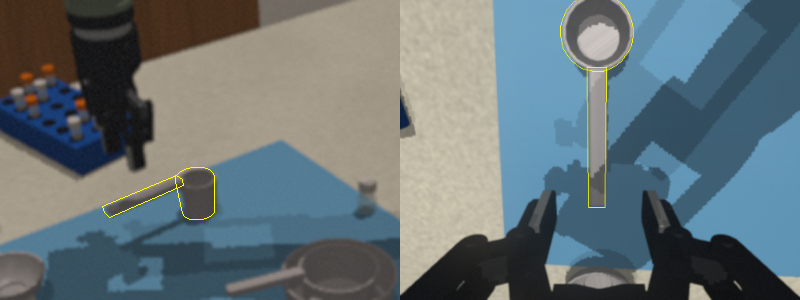

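The overlay fits the small pan, and its handle is centred between the fingers. Descending and grasping.

Call:
{"api": "move_arm", "payload": {
  "targets": [
    {"tx": -0.04,"ty": 0.02,"tz": 0.2,"roll": 0,"hand": 0.4},
    {"tx": 0,"ty": 0,"tz": 0.3,"roll": 0,"hand": 0.4},
    {"tx": 0,"ty": 0,"tz": 0.3,"roll": 0,"hand": 0.4},
    {"tx": 0,"ty": 0,"tz": 0.25,"roll": 0,"hand": 0.4},
    {"tx": 0,"ty": 0,"tz": 0.2,"roll": 0,"hand": 0.4},
    {"tx": 0,"ty": 0,"tz": 0.1,"roll": 0,"hand": 0.4},
    {"tx": 0,"ty": 0,"tz": 0,"roll": 0,"hand": 0.4},
    {"tx": 0,"ty": 0,"tz": 0,"roll": 0,"hand": 0.6},
    {"tx": 0,"ty": 0,"tz": 0,"roll": 0,"hand": 0.75},
    {"tx": 0,"ty": 0,"tz": 0,"roll": 0,"hand": 1},
    {"tx": 0,"ty": 0,"tz": 0,"roll": 0,"hand": 1},
    {"tx": 0,"ty": 0,"tz": 0,"roll": 0,"hand": 1}
  ]
}}

```text
time_s: 15.65
ee_pos: [0.6143, -0.2623, 0.0223]
orientation: [[-0.07, 0.998, 0.002], [0.998, 0.07, -0.001], [-0.001, 0.002, -1.0]]
contact_force: [1.0, 0.1, 2.3]
opening: 0.147
```

```bash
python3 g.py .613 -.260 .0195 94.0;python3 look.py p10 100 60 small,.513,-.267,4,0
```

```text
t 15.65 pos [ 0.6143 -0.2623  0.0223] jaw 93.99 roll units -0.002 then tx,ty,tz units [ 0.048 -0.022  0.056] open 0.147 F [1.  0.1 2.3] tilt [ 0.002 -0.001 -1.   ]
```

View pics/p10.png

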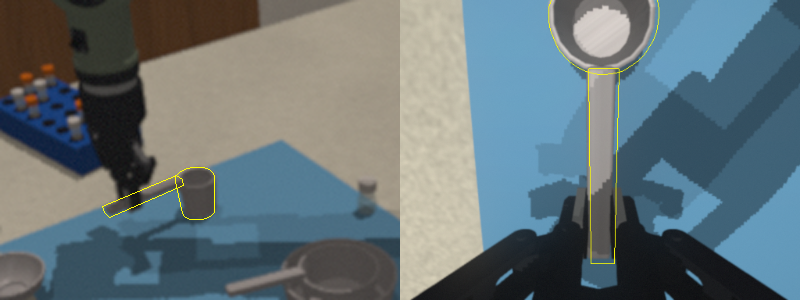

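Call:
{"api": "move_arm", "payload": {
  "targets": [
    {"tx": 0,"ty": 0,"tz": -0.1,"roll": 0,"hand": 1},
    {"tx": 0,"ty": 0,"tz": -0.2,"roll": 0,"hand": 1},
    {"tx": 0,"ty": 0,"tz": -0.3,"roll": 0,"hand": 1},
    {"tx": 0,"ty": 0,"tz": -0.4,"roll": 0,"hand": 1},
    {"tx": 0,"ty": 0,"tz": -0.4,"roll": 0,"hand": 1},
    {"tx": 0,"ty": 0,"tz": -0.4,"roll": 0,"hand": 1},
    {"tx": 0,"ty": 0,"tz": -0.2,"roll": 0,"hand": 1},
    {"tx": 0,"ty": 0,"tz": -0.1,"roll": 0,"hand": 1},
    {"tx": 0,"ty": 0,"tz": 0,"roll": 0.4,"hand": 1},
    {"tx": 0,"ty": 0,"tz": 0,"roll": 0.8,"hand": 1},
    {"tx": 0,"ty": 0,"tz": 0,"roll": 0.8,"hand": 1},
    {"tx": 0,"ty": 0,"tz": 0,"roll": 0.8,"hand": 1}
  ]
}}

```text
time_s: 16.95
ee_pos: [0.6124, -0.2612, 0.1245]
orientation: [[0.129, 0.992, -0.003], [0.992, -0.129, 0.002], [0.001, -0.003, -1.0]]
contact_force: [0.1, 0.5, -1.1]
opening: 0.142
```

Call:
{"api": "move_arm", "payload": {
  "targets": [
    {"tx": 0,"ty": 0,"tz": 0,"roll": 1,"hand": 1},
    {"tx": 0,"ty": 0,"tz": 0,"roll": 1,"hand": 1},
    {"tx": 0,"ty": 0,"tz": 0,"roll": 1,"hand": 1},
    {"tx": 0,"ty": 0,"tz": 0,"roll": 1,"hand": 1},
    {"tx": 0,"ty": 0,"tz": 0,"roll": 1,"hand": 1},
    {"tx": 0,"ty": 0,"tz": 0,"roll": 1,"hand": 1},
    {"tx": 0,"ty": 0,"tz": 0,"roll": 1,"hand": 1},
    {"tx": 0,"ty": 0,"tz": 0,"roll": 1,"hand": 1},
    {"tx": 0,"ty": 0,"tz": 0,"roll": 1,"hand": 1},
    {"tx": 0,"ty": 0,"tz": 0,"roll": 1,"hand": 1},
    {"tx": 0,"ty": 0,"tz": 0,"roll": 1,"hand": 1},
    {"tx": 0,"ty": 0,"tz": 0,"roll": 1,"hand": 1}
  ]
}}

```text
time_s: 18.15
ee_pos: [0.6124, -0.2613, 0.1245]
orientation: [[0.824, 0.567, -0.003], [0.567, -0.824, 0.002], [-0.002, -0.003, -1.0]]
contact_force: [0.7, 0.7, -0.0]
opening: 0.146
```

Call:
{"api": "move_arm", "payload": {
  "targets": [
    {"tx": 0,"ty": 0,"tz": 0,"roll": 0.8,"hand": 1},
    {"tx": 0,"ty": 0,"tz": 0,"roll": 0.4,"hand": 1},
    {"tx": 0,"ty": 0,"tz": 0,"roll": 0,"hand": 1},
    {"tx": 0,"ty": 0,"tz": 0,"roll": 0,"hand": 1}
  ]
}}

```text
time_s: 18.55
ee_pos: [0.6131, -0.2616, 0.1257]
orientation: [[0.866, 0.5, -0.001], [0.5, -0.866, 0.001], [-0.001, -0.001, -1.0]]
contact_force: [0.2, 0.0, -1.5]
opening: 0.142
```

```bash
python3 g.py .5353 -.0789 .127 30
```

```text
t 18.55 pos [ 0.6131 -0.2616  0.1257] jaw 30.01 roll units 0.003 then tx,ty,tz units [ 0.48  -3.943 -0.026] open 0.142 F [ 0.2  0.  -1.5] tilt [-0.001  0.001 -1.   ]
```

Call:
{"api": "move_arm", "payload": {
  "targets": [
    {"tx": 0.02,"ty": -0.15,"tz": 0,"roll": 0,"hand": 1},
    {"tx": 0.04,"ty": -0.3,"tz": 0,"roll": 0,"hand": 1},
    {"tx": 0.05,"ty": -0.45,"tz": 0,"roll": 0,"hand": 1},
    {"tx": 0.06,"ty": -0.5,"tz": 0,"roll": 0,"hand": 1},
    {"tx": 0.06,"ty": -0.5,"tz": 0,"roll": 0,"hand": 1},
    {"tx": 0.06,"ty": -0.5,"tz": 0,"roll": 0,"hand": 1},
    {"tx": 0.06,"ty": -0.5,"tz": 0,"roll": 0,"hand": 1},
    {"tx": 0.06,"ty": -0.45,"tz": 0,"roll": 0,"hand": 1},
    {"tx": 0.05,"ty": -0.35,"tz": 0,"roll": 0,"hand": 1},
    {"tx": 0.02,"ty": -0.19,"tz": 0,"roll": 0,"hand": 1},
    {"tx": 0,"ty": -0.05,"tz": 0,"roll": 0,"hand": 1},
    {"tx": 0,"ty": 0,"tz": 0,"roll": 0,"hand": 1}
  ]
}}

```text
time_s: 19.75
ee_pos: [0.5361, -0.0794, 0.1266]
orientation: [[0.866, 0.5, 0.001], [0.5, -0.866, -0.001], [0.0, 0.001, -1.0]]
contact_force: [-0.1, -0.9, -0.5]
opening: 0.142
```

Call:
{"api": "move_arm", "payload": {
  "targets": [
    {"tx": 0,"ty": 0,"tz": 0,"roll": 0,"hand": 1},
    {"tx": 0,"ty": 0,"tz": 0,"roll": 0,"hand": 1},
    {"tx": 0,"ty": 0,"tz": 0,"roll": 0,"hand": 1}
  ]
}}

```text
time_s: 20.05
ee_pos: [0.536, -0.0799, 0.1263]
orientation: [[0.867, 0.499, 0.0], [0.499, -0.867, -0.0], [-0.0, 0.0, -1.0]]
contact_force: [-0.2, 0.2, 0.0]
opening: 0.142
```

```bash
python3 g.py .5353 -.0789 .0323 30;python3 look.py p11 170 80 large,.4845,.009,29.9,0 medium,.4845,.009,-15,.005 small,.4845,.009,-60,.104
```

```text
t 20.05 pos [ 0.536  -0.0799  0.1263] jaw 29.94 roll units -0.015 then tx,ty,tz units [-0.003 -0.024  1.881] open 0.142 F [-0.2  0.2  0. ] tilt [ 0. -0. -1.]
```

View pics/p11.png

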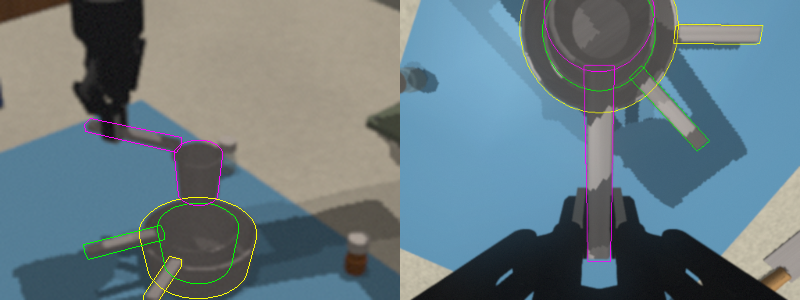

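The small pan is centred above the medium one and its overlay matches. Lowering.

Call:
{"api": "move_arm", "payload": {
  "targets": [
    {"tx": 0,"ty": -0.02,"tz": 0.1,"roll": 0,"hand": 1},
    {"tx": 0,"ty": 0,"tz": 0.2,"roll": 0,"hand": 1},
    {"tx": 0,"ty": 0,"tz": 0.25,"roll": 0,"hand": 1},
    {"tx": 0,"ty": 0,"tz": 0.25,"roll": 0,"hand": 1},
    {"tx": 0,"ty": 0,"tz": 0.25,"roll": 0,"hand": 1},
    {"tx": 0,"ty": 0,"tz": 0.25,"roll": 0,"hand": 1},
    {"tx": 0,"ty": 0,"tz": 0.2,"roll": 0,"hand": 1},
    {"tx": 0,"ty": 0,"tz": 0.15,"roll": 0,"hand": 1},
    {"tx": 0,"ty": 0,"tz": 0.05,"roll": 0,"hand": 1},
    {"tx": 0,"ty": 0,"tz": 0.04,"roll": 0,"hand": 1},
    {"tx": 0,"ty": 0,"tz": 0,"roll": 0,"hand": 1},
    {"tx": 0,"ty": 0,"tz": 0,"roll": 0,"hand": 1}
  ]
}}

```text
time_s: 21.35
ee_pos: [0.5359, -0.0785, 0.0399]
orientation: [[0.866, 0.5, 0.001], [0.5, -0.866, -0.0], [0.001, 0.001, -1.0]]
contact_force: [-0.1, 1.3, -0.9]
opening: 0.143
```

```bash
python3 g.py .5353 -.0789 .0323 30;python3 look.py p12 170 80 large,.4845,.009,29.9,0 medium,.4845,.009,-15,.005 small,.4845,.009,-60,.017
```

```text
t 21.35 pos [ 0.5359 -0.0785  0.0399] jaw 29.99 roll units -0.003 then tx,ty,tz units [-0.014  0.001  0.153] open 0.143 F [-0.1  1.3 -0.9] tilt [ 0.001 -0.    -1.   ]
```

View pics/p12.png

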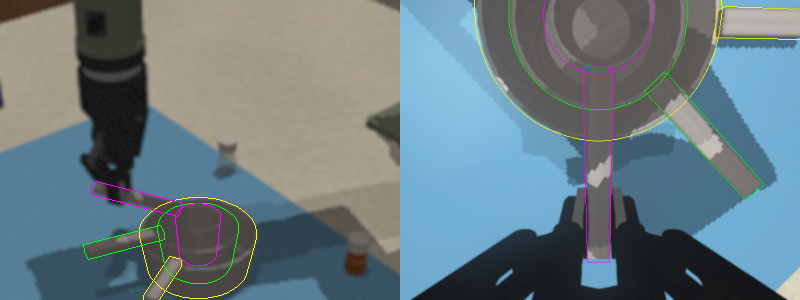

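Call:
{"api": "move_arm", "payload": {
  "targets": [
    {"tx": 0,"ty": 0,"tz": 0.05,"roll": 0,"hand": 1},
    {"tx": 0,"ty": 0,"tz": 0.04,"roll": 0,"hand": 1},
    {"tx": 0,"ty": 0,"tz": 0.03,"roll": 0,"hand": 1},
    {"tx": 0,"ty": 0,"tz": 0,"roll": 0,"hand": 1},
    {"tx": 0,"ty": 0,"tz": 0,"roll": 0,"hand": 1},
    {"tx": 0,"ty": 0,"tz": 0,"roll": 0,"hand": 1}
  ]
}}

```text
time_s: 22.05
ee_pos: [0.5354, -0.0784, 0.0334]
orientation: [[0.866, 0.5, 0.0], [0.5, -0.866, -0.0], [0.0, 0.0, -1.0]]
contact_force: [0.7, 0.1, -0.4]
opening: 0.142
```

Call:
{"api": "move_arm", "payload": {
  "targets": [
    {"tx": 0,"ty": 0,"tz": 0.02,"roll": 0,"hand": 1},
    {"tx": 0,"ty": 0,"tz": 0,"roll": 0,"hand": 1},
    {"tx": 0,"ty": 0,"tz": 0,"roll": 0,"hand": 1}
  ]
}}

```text
time_s: 22.35
ee_pos: [0.5356, -0.0784, 0.0326]
orientation: [[0.866, 0.5, 0.001], [0.5, -0.866, -0.0], [0.0, 0.0, -1.0]]
contact_force: [0.4, 1.4, 0.5]
opening: 0.144
```

Call:
{"api": "move_arm", "payload": {
  "targets": [
    {"tx": 0,"ty": 0,"tz": 0.01,"roll": 0,"hand": 1},
    {"tx": 0,"ty": 0,"tz": 0,"roll": 0,"hand": 1},
    {"tx": 0,"ty": 0,"tz": 0,"roll": 0,"hand": 1}
  ]
}}

```text
time_s: 22.65
ee_pos: [0.5357, -0.0786, 0.0322]
orientation: [[0.866, 0.5, 0.001], [0.5, -0.866, -0.0], [0.0, 0.001, -1.0]]
contact_force: [0.4, -0.2, 1.3]
opening: 0.144
```

Call:
{"api": "move_arm", "payload": {
  "targets": [
    {"tx": 0,"ty": 0,"tz": 0.01,"roll": 0,"hand": 1},
    {"tx": 0,"ty": 0,"tz": 0,"roll": 0,"hand": 1},
    {"tx": 0,"ty": 0,"tz": 0,"roll": 0,"hand": 1}
  ]
}}

```text
time_s: 22.95
ee_pos: [0.5359, -0.0788, 0.0319]
orientation: [[0.866, 0.5, 0.001], [0.5, -0.866, -0.001], [0.001, 0.001, -1.0]]
contact_force: [0.9, -2.3, 3.4]
opening: 0.14
```

Contact is firm (3.4 N), so I'll release and rise straight up.

Call:
{"api": "move_arm", "payload": {
  "targets": [
    {"tx": 0,"ty": 0,"tz": 0,"roll": 0,"hand": 0.85},
    {"tx": 0,"ty": 0,"tz": 0,"roll": 0,"hand": 0.8},
    {"tx": 0,"ty": 0,"tz": 0,"roll": 0,"hand": 0.7},
    {"tx": 0,"ty": 0,"tz": 0,"roll": 0,"hand": 0.6},
    {"tx": 0,"ty": 0,"tz": 0,"roll": 0,"hand": 0.55},
    {"tx": 0,"ty": 0,"tz": 0,"roll": 0,"hand": 0.55},
    {"tx": 0,"ty": 0,"tz": -0.1,"roll": 0,"hand": 0.55},
    {"tx": 0,"ty": 0,"tz": -0.3,"roll": 0,"hand": 0.55},
    {"tx": 0,"ty": 0,"tz": -0.5,"roll": 0,"hand": 0.55},
    {"tx": 0,"ty": 0,"tz": -0.7,"roll": 0,"hand": 0.55},
    {"tx": 0,"ty": 0,"tz": -0.5,"roll": 0,"hand": 0.55},
    {"tx": 0,"ty": 0,"tz": -0.2,"roll": 0,"hand": 0.55}
  ]
}}

```text
time_s: 24.15
ee_pos: [0.5375, -0.079, 0.1501]
orientation: [[0.866, 0.5, 0.006], [0.5, -0.866, -0.002], [0.004, 0.005, -1.0]]
contact_force: [-0.0, -0.8, 0.1]
opening: 0.452
```

Call:
{"api": "move_arm", "payload": {
  "targets": [
    {"tx": 0.0,"ty": 0.4,"tz": 0,"roll": 0,"hand": 0.55},
    {"tx": 0,"ty": 0.7,"tz": 0,"roll": 0,"hand": 0.55},
    {"tx": 0,"ty": 0.7,"tz": 0,"roll": 0,"hand": 0.55},
    {"tx": 0,"ty": 0.4,"tz": 0,"roll": 0,"hand": 0.55},
    {"tx": 0,"ty": 0,"tz": 0,"roll": 0,"hand": 0.55},
    {"tx": 0,"ty": 0,"tz": 0,"roll": 0,"hand": 0.55}
  ]
}}

```text
time_s: 24.75
ee_pos: [0.5894, -0.1732, 0.1452]
orientation: [[0.866, 0.499, -0.002], [0.499, -0.866, 0.002], [-0.001, -0.002, -1.0]]
contact_force: [0.5, 1.2, 0.1]
opening: 0.452
```

```bash
python3 look.py p13 170 80 large,.4845,.009,29.9,0 medium,.4845,.009,-15,.005 small,.4845,.009,-60,.01; python3 - <<'E'
from h import *
it=imaging.camera('top');ct=imaging.calibration('top')
x0,y0=190,130
b=cv2.resize(it[y0:y0+150,x0:x0+150,::-1],None,fx=4,fy=4,interpolation=cv2.INTER_CUBIC);r=b.copy()
for n,a,z in (('large',29.9,0),('medium',-15,.005),('small',-60,.01)):
  for q in parts(n,.486,.0094,np.radians(a),z): cv2.polylines(b,[cv2.convexHull(np.round((proj(ct,q)-[x0,y0])*4).astype(np.int32))],True,(0,255,255),1)
cv2.imwrite('pics/t13.png',cv2.resize(np.hstack([r,b]),(800,400)))
print(readout.sense()['contact_force'])
E
```

```text
[-0.25985727 -0.25825893  0.21574985]
```

View pics/p13.png

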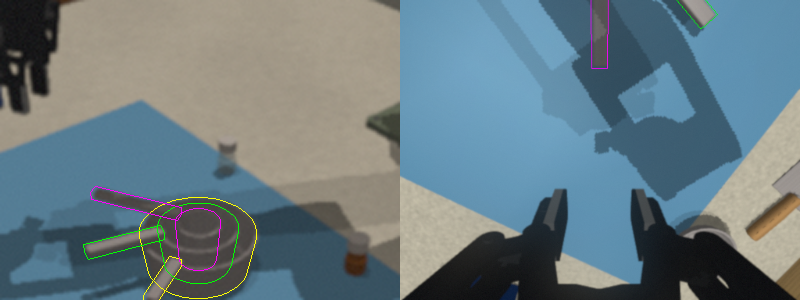

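View pics/t13.png

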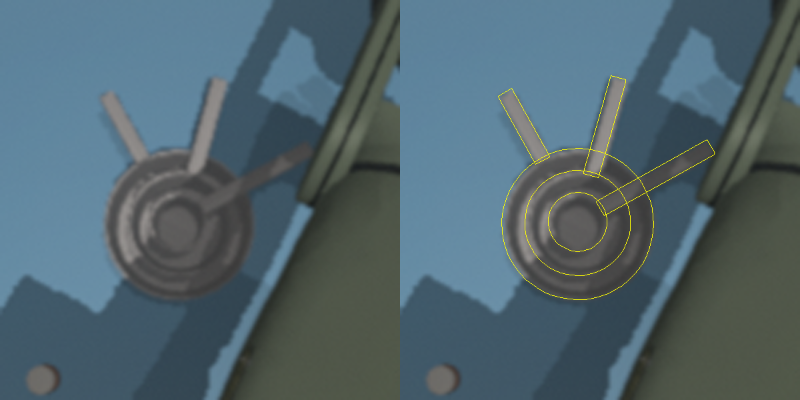

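Both views show three concentric pans with the handles fanned along the overlays at 30, -15 and -60 degrees. The gripper is clear of everything, so I'm handing in.

```bash
python3 -c "
from workcell import ctrl
print(ctrl.job_done())"
```

```text
the job is handed in; nothing more can be done
None
```

The pans are nested and the job is handed in at about 25 s: medium in large, then small in medium. Each was lowered by its handle until the wrist force showed contact (about 3.5 N), then let go.

- **Last checks:** In the top and scene pictures the pans are concentric to within 2–3 mm and match the model outlines drawn flat on the floor of the pan below. The handles point to about 30, -15 and -60 degrees, so each is about 45 degrees on from the last. The large pan matches where it first stood, and the gripper was clear of everything with no contact force.
- **First grasp missed:** My first close on the medium handle shut on air just above it. In the pictures the fingertips sat about 25 mm behind the reported tool point, not 11 mm ahead as stated. I corrected the height from the pictures, and nothing was disturbed.
- **Camera disagreement:** The two fixed cameras differed by 2–3 mm on the pans' positions. I used a value between them.

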